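# Make up two roller-shutter fitting kits

## Task

Make up two fitting kits for roller shutters from the parts standing on the bench: the three-compartment tray gets the round end cap with the pin, the octagonal sleeve and the fork bracket; the two-compartment tray gets the square plate with the spindle and the pulley. Put one part in each compartment, standing upright on the tray's floor in any order, and leave the round sleeve standing where it is.

Things in the scene. Friction and masses are not known exactly. Their poses are not given: they have to be found in the camera images.
- tray_three: Shallow open plywood tray with three equal square compartments in a row, 92 x 264 mm, 18 mm high, floor 6 mm thick, walls and dividers 6 mm thick and 12 mm high above the floor. Origin: centre of its underside, z up. x is across the tray, y along the row; compartments are 80 x 80 mm clear, centred at y = -86, 0 and +86 mm. Loose, 0.6 kg.
- tray_two: The same kind of plywood tray with only two compartments, 92 x 178 mm, 18 mm high, floor 6 mm thick. Origin: centre of its underside, z up. x is across the tray, y along the row; compartments are 80 x 80 mm clear, centred at y = -43 and +43 mm. Loose, 0.4 kg.
- end_cap: Steel tube end cap: a round flange 52 mm across and 12 mm thick, a step 32 mm across up to 20 mm height, and a round pin 16 mm thick standing up in its middle to 78 mm height. Stands on its flange; lift it by the pin. Origin: centre of its underside, z up. About 0.22 kg.
- spindle_plate: Steel wall plate: a square plate 50 x 50 mm, 10 mm thick, with a dark square spindle 14 x 14 mm standing up in its middle to 58 mm height; sides of plate and spindle lie along x and y. Stands on its plate; lift it by the spindle. Origin: centre of its underside, z up. About 0.22 kg.
- octagon_sleeve: Aluminium octagonal sleeve, open at both ends, standing on end: 56 mm across flats, 55 mm high, wall 4 mm. Origin: centre of its underside, z up. Flats face x, y and the diagonals between. About 0.16 kg.
- fork_bracket: Steel fork bracket: base 50 mm (x) by 44 mm (y), 6 mm thick, with two upright cheeks 36 mm long in x, 55 mm high in all, whose outer faces are 44 mm apart in y, joined by a dark cross bolt 10 mm thick, its middle 40 mm up. Grip it across the cheeks' outer faces, along y. Origin: centre of its underside, z up. About 0.2 kg.
- pulley: Grey plastic guide pulley standing on its face: 52 mm in diameter, 50 mm high, with a groove 36 mm in diameter between 16 and 26 mm height and a small steel axle end flush in the top. Origin: centre of its underside, z up. About 0.12 kg.
- round_sleeve: Aluminium round sleeve, open at both ends, standing on end: 42 mm outer diameter, 55 mm high, wall 4 mm. Belongs to neither kit. Origin: centre of its underside, z up. About 0.12 kg.
There are look-alikes about, which are no part of the job. Leave any purple look-alike of the spindle_plate alone.

How it is judged:
By the outcome, as a careful person would: the job done as asked, in the order asked, and still so for the second after the job is handed in, with the robot touching nothing.
It also fails if it takes over 128 s, if anything falls off the work surface, if the arm or the gripper's body presses on something with over 40 N, if the wrist force passes 120 N, or if a joint passes its speed limit or range.

## Robot

A 6-joint arm with a two-finger parallel gripper is mounted at the origin on the work surface. World frame = base frame: x ahead of the robot, y to its left, z up, the work surface at z = 0. Lengths are in m, angles in degrees, forces in N, time in s.
With the tool pointing down it reaches from about 0.275 to 0.975 m from the base axis. Payload 8.4 kg.
Tool frame: the origin (TCP) lies between the finger pads; the fingertips stand r.tips_ahead ahead of it and the grasp point (between the pads) lies 2 mm behind it (r.tips_ahead is the distance from the TCP to the fingertips, in m); z points along the fingers, y is the line along which they close (so a half turn about z gives the same grasp; the last joint's range is limited). The gripper opens to 92 mm and grips with 3 to 60 N. Pads are 20 mm wide; open, the fingers measure 128 mm over their backs; the gripper's body (75 mm by 189 mm) begins 69 mm behind the grasp point.
Start: joints at [-67.059, 20.225, 93.587, -0, 66.188, -0.138], TCP at [0.245, -0.575, 0.232] pointing down, gripper open.
Joint ranges: [-150.9, 150.9], [-52.94, 120.26], [3.33, 152.33], [-74.26, 254.26], [0, 154.13], [-172.89, 172.89]. Speed limits (degrees/s): [127.2, 127.2, 159.86, 180, 180, 180].

## Interface

Orientations are given as a 3x3 rotation matrix whose columns are the frame's x, y, z axes.
In Python, from workcell import r, eyes, job_done, nets gives the robot as it stands.
- The arm moves only by the tool drive_tool, never from a script. Its argument "series" is a list of rows, each a list of 4 numbers: the shift along the tool's x, y, z as a fraction of full scale, then the turn about the tool's z as a fraction of full scale. A call has 1 to 10 rows; each row shifts and turns the commanded pose from where the row before left it, along the tool's axes as they then stand; what a row does not reach is not made up. Full scale, the value 1, is 50 cm for a shift and 120 degrees for a turn. A row lasts 1/8 s, in which the tool goes at most 62.5 mm and 10.7 degrees, less where a joint would pass 70% of its speed; a pose out of reach is approached as far as the arm can. A call with a number of a shift or a turn outside -1 to 1 is refused whole. A call with a gripper value outside its range is refused whole. "claw" is the closure, from -1 (fully open) to 1 (shut), set as the call begins (left out, the last holds). The fingers move at their own pace and stop on an object; "force" is the grip in N (left out, the last holds). Time passes only in rows, so rows that do not move let the fingers close. It gives the time, the measured TCP pose, the force, the opening and the grip force at its end, in the units of the state.
- r.state(): the state, without advancing time (a new reading comes with each control period).
- eyes.camera(name): name is "side" or "top" or "wrist"; returns a dict with "img" (480x640x3 uint8, blue, green, red), "K" (3x3 intrinsics, pixels), "rvec" (rotation vector, rad) and "tvec" (3), from world to camera coordinates, as OpenCV has them; the wrist camera has in their place "T_tool_cam" (4x4, takes a point from camera to tool coordinates, whose origin is the TCP and whose axes are the flange's). Camera axes: x right, y down, z forward; pixel columns grow to the right and rows downward; lengths in m; the calibration is good to about 2 mm. A picture is of the moment at which its call begins: read the wrist's pose just before it. There is no depth.
- job_done(): hands the job in; it is judged then, once.
Trained networks look in the newest picture that a camera, given by its name, has taken for a name from the list of things; names that differ only in an ending like _2 or _b are one class to them, and where a whole thing is asked for, a point or a joint stands for the part that bears it (a point fixed in the world has none). Each returns a list of dicts, best first, with "score" (0 to 1); they miss things now and then, are a little off and sometimes report something else, mostly with a low value. They report only what shows in the picture. A call takes as long as a camera call. They do not tell look-alikes from the thing itself.
- nets.search_frame(camera, query): "position" ([x, y, z] in m, in world coordinates, good to about 4 mm: the middle of the surface that is visible of it).
- nets.pinpoint(camera, query): "position" ([x, y, z] in m, in world coordinates, good to about 4 mm: a listed point, or the origin of a listed thing).
The state is a dict: "time": time; "qpos": joint angles; "dq": joint speeds; "effort": joint torques, N m; "tool_pos": TCP position; "ee_rot": TCP orientation; "ft_force": force on the tool from outside, world axes, zero at the start; "moment": the same for the moment, N m; "gripper_width": opening from 0.0 (shut) to 1.0 (fully open); "finger_force": force on a finger pad.
Only numpy, scipy, OpenCV 4.12 (cv2) and the standard library are available. Lean on these libraries where they do the work, as an engineer would, in place of code of your own. Each camera call takes 0.05 s, during which the arm holds its last target. There are 200 camera calls.

## Working session

There is one attempt and no reset: what is moved stays moved. The work goes in short steps, Python scripts to look and compute and a tool call to move; the robot and the scene stay as the last step left them, time stands still between calls to the robot, and variables do not carry over. Pictures are saved under pics/ and viewed, at most 15 in all, crops included, and the job is handed in when it is done.

Besides the shell and the picture viewer there is one more tool, called after "Request:" in YAML: its name, and indented under it one key for each argument. drive_tool: Moves the arm, as the interface text tells. Shift numbers are shares of 50 cm and turn numbers shares of 120 degrees, none past 1 either way. Its arguments: {"type":"object","properties":{"series":{"type":"array"},"claw":{"type":"number"},"force":{"type":"number"}},"required":["series"]}

```bash
mkdir -p pics; ls
python3 - <<'E'
from workcell import r, eyes, nets
import cv2, numpy as np
s=r.state(); print({k:np.round(v,3).tolist() for k,v in s.items()}, r.tips_ahead)
for c in ["side","top"]:
    d=eyes.camera(c); cv2.imwrite(f"pics/{c}1.png",d["img"]); 
    R=cv2.Rodrigues(np.array(d["rvec"],float))[0]; print(c,"cam at",(-R.T@np.array(d["tvec"]).ravel()).round(3))
    for q in "tray_three tray_two end_cap spindle_plate octagon_sleeve fork_bracket pulley round_sleeve".split():
        for o in nets.pinpoint(c,q)[:4]:
            p=np.array(o["position"]); px=cv2.projectPoints(p.reshape(1,3),np.array(d["rvec"],float),np.array(d["tvec"],float),d["K"],None)[0].ravel()
            print(c,q,round(o["score"],2),p.round(3),px.round())
E
```

```text
pics
{'time': 0.0, 'qpos': [-67.058, 20.261, 93.628, -0.001, 66.188, -0.136], 'dq': [-0.084, -0.087, -0.138, -0.08, 0.063, 0.06], 'effort': [-0.001, -59.384, -33.421, 0.07, 0.023, -0.0], 'tool_pos': [0.245, -0.575, 0.231], 'ee_rot': [[0.92, 0.392, -0.001], [0.392, -0.92, 0.001], [-0.0, -0.001, -1.0]], 'ft_force': [0.051, 0.611, 0.416], 'moment': [0.014, -0.039, 0.005], 'finger_force': 0.0, 'gripper_width': 0.999} 0.017
side cam at [ 0.239 -0.393  0.574]
side tray_three 0.79 [0.64  0.179 0.001] [328. 154.]
side tray_two 0.71 [ 0.46   0.201 -0.002] [240. 187.]
side end_cap 0.66 [ 0.601 -0.056 -0.001] [393. 240.]
side spindle_plate 0.9 [0.514 0.039 0.003] [315. 226.]
side spindle_plate 0.78 [ 0.347 -0.072  0.003] [261. 326.]
side spindle_plate 0.75 [ 0.414  0.038 -0.003] [264. 257.]
side spindle_plate 0.67 [ 0.448 -0.061  0.001] [316. 287.]
side octagon_sleeve 0.96 [ 0.599 -0.192 -0.001] [452. 299.]
side fork_bracket 0.62 [ 0.431 -0.197 -0.001] [363. 363.]
side pulley 0.73 [ 0.439 -0.325  0.004] [435. 440.]
side pulley 0.22 [ 0.604 -0.053 -0.003] [392. 239.]
side round_sleeve 0.94 [ 0.603 -0.308 -0.   ] [516. 357.]
top cam at [ 0.416 -0.06   0.804]
top tray_three 0.61 [0.642 0.182 0.   ] [172. 155.]
top tray_two 0.69 [0.462 0.204 0.002] [154. 264.]
top end_cap 0.8 [ 0.596 -0.057  0.002] [316. 183.]
top spindle_plate 0.85 [ 0.445 -0.055  0.003] [315. 275.]
top spindle_plate 0.73 [ 0.341 -0.068  0.003] [323. 341.]
top spindle_plate 0.63 [ 0.411  0.041 -0.002] [255. 296.]
top octagon_sleeve 0.74 [ 0.601 -0.189  0.004] [398. 180.]
top octagon_sleeve 0.41 [ 0.597 -0.055  0.001] [316. 183.]
top fork_bracket 0.69 [ 0.433 -0.201  0.005] [407. 284.]
top round_sleeve 0.66 [ 0.605 -0.307 -0.003] [469. 179.]
top round_sleeve 0.27 [0.645 0.182 0.001] [172. 153.]
```

View pics/top1.png

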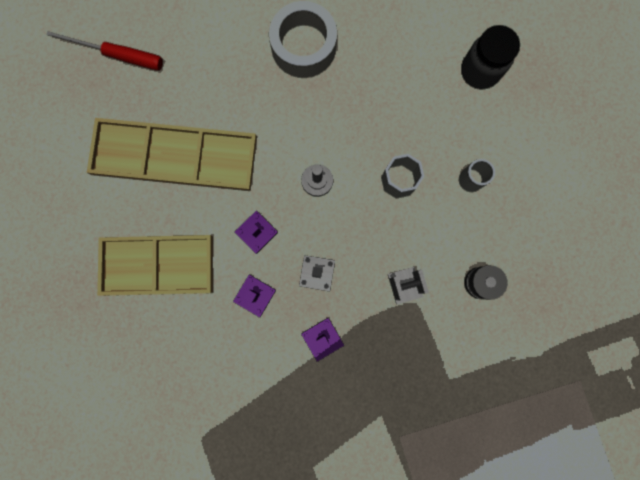

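View pics/side1.png

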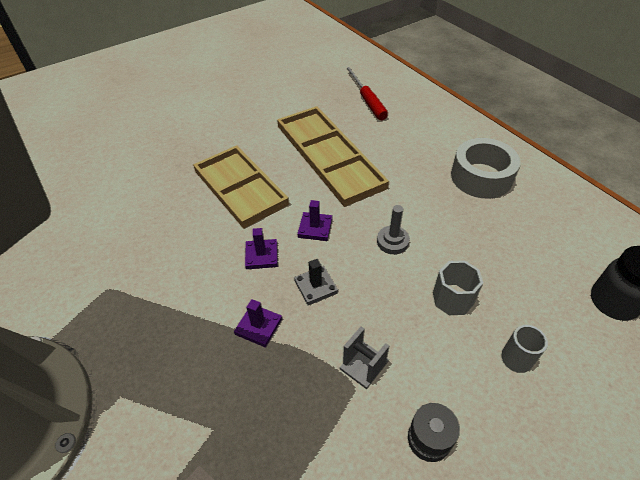

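The grey plate with the dark spindle, at top (317,272) and side (316,285), is the spindle_plate. The purple look-alikes are at top (256,231), (255,296) and (322,339), and I'll leave those alone. The trays are at top (172,155) and (155,265). Next I'll get the tray poses and move over the parts for a close look.

```bash
cat > h.py <<'E'
from workcell import r, eyes, nets
import cv2, numpy as np
def pose():
    s=r.state(); R=np.array(s["ee_rot"]); return np.array(s["tool_pos"]),R,np.degrees(np.arctan2(R[1,0],R[0,0]))
def plan(x,y,z,close,p=None,psi=None):
    """deltas (tool fractions) to reach x,y,z with the closing line at angle `close` (world deg, mod 180)"""
    if p is None: p,_,psi=pose()
    ty=close+90-0  # tool x yaw = closing angle+90 (mod 180)
    d=(ty-psi+90)%180-90
    c,s=np.cos(np.radians(psi)),np.sin(np.radians(psi)); w=np.array([x,y,z])-p
    f=np.array([c*w[0]+s*w[1], s*w[0]-c*w[1], -w[2]])/.5
    n=int(np.ceil(np.linalg.norm(f[:2])/.12)); 
    print("total",f.round(4),"xy rows",n,"each",(f[:2]/max(n,1)).round(4),"turn",round(-d/120,4),"new psi",round(psi+d,1))
def w2t(R,p,d,X): # world->pixel of wrist cam
    T=np.eye(4);T[:3,:3]=R;T[:3,3]=p; C=np.linalg.inv(T@np.array(d["T_tool_cam"]))
    return cv2.projectPoints(np.float64(X).reshape(-1,3),cv2.Rodrigues(C[:3,:3])[0],C[:3,3],d["K"],None)[0].reshape(-1,2)
def camRt(d,R=None,p=None):
    if "rvec" in d: return cv2.Rodrigues(np.array(d["rvec"],float))[0],np.array(d["tvec"],float).ravel()
    T=np.eye(4);T[:3,:3]=R;T[:3,3]=p; C=np.linalg.inv(T@np.array(d["T_tool_cam"])); return C[:3,:3],C[:3,3]
def onplane(K,R,t,px,z):
    px=np.float64(px).reshape(-1,2); v=(R.T@np.linalg.inv(K)@np.c_[px,np.ones(len(px))].T).T; c=-R.T@t
    return c+v*((z-c[2])/v[:,2])[:,None]
def rect(img,K,R,t,z,cx,cy,half,mm=1.0):
    """top-down view of plane z: up=+x, left=+y"""
    n=int(2*half/mm); 
    W=np.array([[cx+half/1e3,cy+half/1e3,z],[cx+half/1e3,cy-half/1e3,z],[cx-half/1e3,cy-half/1e3,z],[cx-half/1e3,cy+half/1e3,z]])
    px=cv2.projectPoints(W,cv2.Rodrigues(R)[0],t,K,None)[0].reshape(4,2).astype(np.float32)
    return cv2.warpPerspective(img,cv2.getPerspectiveTransform(px,np.float32([[0,0],[n,0],[n,n],[0,n]])),(n,n),flags=cv2.INTER_CUBIC)
E
python3 - <<'E'
from h import *
img=cv2.imread("pics/top1.png"); d=eyes.camera("top"); K=np.array(d["K"]);R,t=camRt(d)
hsv=cv2.cvtColor(img,cv2.COLOR_BGR2HSV); print(hsv[150,170],hsv[400,560],hsv[100,350])
m=cv2.inRange(hsv,(15,90,40),(40,255,255)); m=cv2.morphologyEx(m,cv2.MORPH_CLOSE,np.ones((9,9)))
for c in cv2.findContours(m,cv2.RETR_EXTERNAL,cv2.CHAIN_APPROX_NONE)[0]:
    if cv2.contourArea(c)<2000: continue
    for z in (.018,0):
        W=onplane(K,R,t,c.reshape(-1,2),z); print(z,[np.round(v,1) for v in cv2.minAreaRect((W[:,:2]*1e3).astype(np.float32))])
print(np.array(d["K"]).round(1).tolist()); w=eyes.camera("wrist"); print(np.round(w["T_tool_cam"],3).tolist(),np.round(w["K"],0).tolist())
plan(.5,-.15,.33,90); plan(.4,-.15,.33,90)
E
```

```text
[ 27 102 130] [15 41 87] [ 26  33 131]
0.018 [array([460., 197.]), array([ 89.9, 179.8]), np.float64(1.7)]
0 [array([461. , 202.9]), array([ 92. , 183.9]), np.float64(1.7)]
0.018 [array([639.6, 177.4]), array([264.7,  92.9]), np.float64(84.4)]
0 [array([644.7, 182.8]), array([270.7,  95. ]), np.float64(84.4)]
[[499.7, 0.0, 314.5], [0.0, 499.7, 240.4], [0.0, 0.0, 1.0]]
[[0.001, -0.958, -0.287, 0.082], [1.0, 0.001, 0.0, 0.001], [0.0, -0.287, 0.958, -0.153], [0.0, 0.0, 0.0, 1.0]] [[409.0, 0.0, 319.0], [0.0, 409.0, 238.0], [0.0, 0.0, 1.0]]
total [ 0.8023 -0.5821 -0.1968] xy rows 9 each [ 0.0891 -0.0647] turn 0.1923 new psi 0.0
total [ 0.6184 -0.6605 -0.1968] xy rows 8 each [ 0.0773 -0.0826] turn 0.1923 new psi 0.0
```

Request:
drive_tool:
  series:
    - [0.08,-0.063,-0.025,0.064]
    - [0.114,-0.04,-0.025,0.064]
    - [0.114,-0.05,-0.02,0.064]
    - [0.09,-0.08,-0.02,0]
    - [0.09,-0.08,-0.02,0]
    - [0.09,-0.08,0,0]
    - [0.09,-0.08,0,0]
    - [0,-0.09,0,0]
    - [0,-0.09,0,0]
    - [0,0,0,0]
  claw: 0
  force: 20

```text
time: 2.25
tool_pos: [0.5517, -0.211, 0.2866]
ee_rot: [[1.0, 0.004, -0.0], [0.004, -1.0, 0.001], [-0.0, -0.001, -1.0]]
ft_force: [-0.3, -0.2, 0.7]
gripper_width: 0.501
finger_force: 0.0
```

```bash
cat > look.py <<'E'
from h import *
import sys
p,Rt,psi=pose(); w=eyes.camera("wrist"); K=np.array(w["K"]); R,t=camRt(w,Rt,p); cv2.imwrite(f"pics/{sys.argv[1]}.png",w["img"])
np.savez("pics/"+sys.argv[1],K=K,R=R,t=t)
print(p.round(4),round(psi,2))
for q in sys.argv[2:]:
    for o in nets.pinpoint("wrist",q)[:3]:
        X=np.array(o["position"]); px=K@(R@X+t); print(q,round(o["score"],2),X.round(4),(px[:2]/px[2]).round())
E
python3 look.py w1 end_cap spindle_plate octagon_sleeve fork_bracket pulley round_sleeve
python3 - <<'E'
from h import *
z=np.load("pics/w1.npz"); img=cv2.imread("pics/w1.png")
t=[rect(img,z["K"],z["R"],z["t"],h,x,y,50,.4) for h,x,y in [(.01,.446,-.058),(.055,.432,-.199),(.055,.6,-.19),(.012,.598,-.056),(.05,.438,-.325),(.055,.604,-.307)]]
a=np.vstack([np.hstack(t[:3]),np.hstack(t[3:])]); cv2.imwrite("pics/w1r.png",cv2.resize(a,None,fx=1.06,fy=1.06,interpolation=cv2.INTER_CUBIC))
E
```

```text
[ 0.5517 -0.211   0.2866] 0.22
end_cap 0.71 [ 0.5997 -0.0581 -0.0025] [175. 149.]
spindle_plate 0.81 [0.4097 0.0392 0.0018] [107. 312.]
spindle_plate 0.68 [ 0.5131  0.0407 -0.0007] [ 93. 227.]
spindle_plate 0.58 [ 0.4492 -0.0602 -0.0042] [190. 280.]
octagon_sleeve 0.66 [ 0.6053 -0.3075  0.0017] [411. 145.]
octagon_sleeve 0.49 [ 0.4297 -0.1984 -0.0007] [308. 297.]
fork_bracket 0.81 [ 0.4252 -0.199  -0.0011] [308. 300.]
fork_bracket 0.42 [ 0.4355 -0.3232 -0.0012] [414. 293.]
pulley 0.89 [ 0.4332 -0.3198 -0.0015] [411. 294.]
round_sleeve 0.79 [ 0.6053 -0.3094 -0.0027] [412. 144.]
round_sleeve 0.52 [ 5.987e-01 -5.720e-02 -3.000e-04] [173. 150.]
```

View pics/w1r.png

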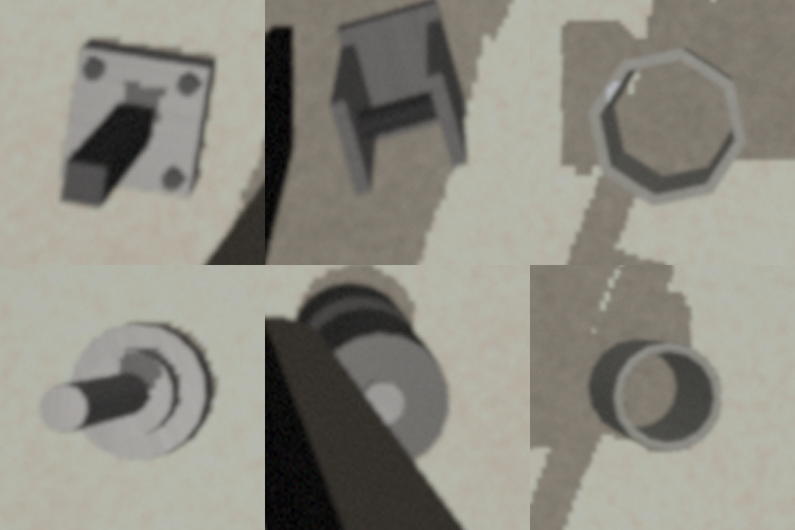

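The crops show the grey plate at (140,118) turned about -8.5°, the fork at (398,133) turned about +16° and the octagon at (668,125) with flats at about 11.5° (mod 45). The cap flange is at (140,390) and the pulley top at (385,402). I'll check the top heights from two views and go above the cap.

Request:
drive_tool:
  series:
    - [0.024,-0.077,0.058,0]
    - [0.024,-0.077,0.058,0]
    - [0.024,-0.077,0.058,0]
    - [0.024,-0.076,0.058,0]
    - [0,0,0,0]

```text
time: 3.22
tool_pos: [0.5986, -0.0585, 0.1681]
ee_rot: [[1.0, 0.003, -0.004], [0.003, -1.0, 0.001], [-0.004, -0.001, -1.0]]
ft_force: [-0.2, -0.8, 0.9]
gripper_width: 0.499
finger_force: 0.0
```

```bash
python3 - <<'E'
from h import *
z=np.load("pics/w1.npz"); d=eyes.camera("side"); K2=np.array(d["K"]);R2,t2=camRt(d)
P1=z["K"]@np.c_[z["R"],z["t"]];P2=K2@np.c_[R2,t2]
for n,h,cx,cy,tx,ty,u,v,px in [("spindle",.01,.446,-.058,0,0,86,183,(316,263)),("pin",.012,.598,-.056,0,265,65,408,(398,208)),("pulley",.05,.438,-.325,265,265,385,402,(436,426)),("octagon",.055,.6,-.19,530,0,668,125,(461,274)),("fork",.055,.432,-.199,265,0,398,133,(368,347))]:
    X=np.array([cx+(132.5-(v-ty))/2650,cy+(132.5-(u-tx))/2650,h,1]); a=P1@X; a=a[:2]/a[2]
    W=cv2.triangulatePoints(P1,P2,a.reshape(2,1),np.float64(px).reshape(2,1)).ravel(); print(n,(W[:3]/W[3]).round(4))
plan(.599,-.0575,.053,90)
E
python3 look.py w2 end_cap tray_three
```

```text
spindle [ 0.45   -0.0596  0.0575]
pin [ 0.6    -0.0576  0.076 ]
pulley [ 0.4348 -0.3203  0.0478]
octagon [ 0.6025 -0.1911  0.0564]
fork [ 0.4309 -0.2005  0.0519]
total [-0.0003 -0.0046  0.2329] xy rows 1 each [-0.0003 -0.0046] turn 0.001 new psi -0.0
[ 0.5991 -0.0598  0.1695] 0.12
end_cap 0.94 [ 0.6   -0.059 -0.001] [318. 219.]
tray_three 0.62 [6.415e-01 1.771e-01 2.000e-04] [ 16. 167.]
```

View pics/w2.png

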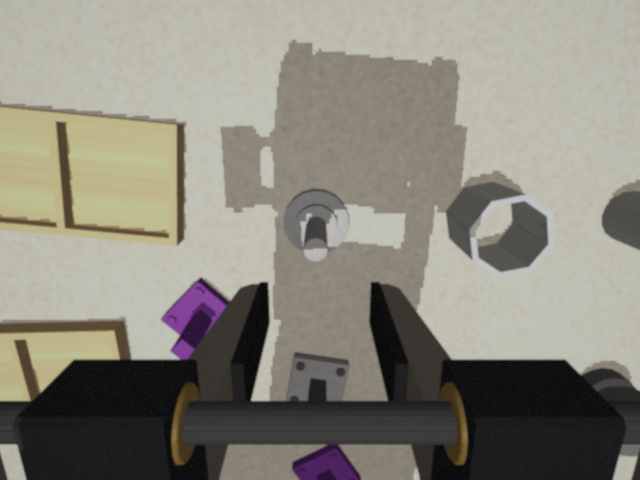

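The heights agree with the text to within 3 mm. The cap is at (317,219), centred between the fingers. Going down.

Request:
drive_tool:
  series:
    - [0.001,-0.002,0.07,0]
    - [0,0,0.07,0]
    - [0,0,0.06,0]
    - [0,0,0.033,0]
    - [0,0,0,0]

```text
time: 4.05
tool_pos: [0.5997, -0.0598, 0.0538]
ee_rot: [[1.0, -0.0, -0.001], [-0.0, -1.0, 0.0], [-0.001, -0.0, -1.0]]
ft_force: [-0.2, -0.3, 0.6]
gripper_width: 0.499
finger_force: 0.0
```

Request:
drive_tool:
  series:
    - [0,0,0,0]
    - [0,0,0,0]
    - [0,0,0,0]
    - [0,0,0,0]
    - [0,0,-0.04,0]
    - [0,0,-0.09,0]
    - [0,0,-0.09,0]
    - [0,0,0,0]
  claw: 0.9
  force: 25

```text
time: 5.05
tool_pos: [0.6025, -0.0594, 0.1688]
ee_rot: [[1.0, 0.001, 0.007], [0.001, -1.0, -0.001], [0.007, 0.001, -1.0]]
ft_force: [-0.5, -0.1, -3.0]
gripper_width: 0.168
finger_force: 25.0
```

```bash
python3 -c "
from h import *
print(r.state()['ft_force'],r.state()['gripper_width']);plan(.6484,.2646,.17,90)"
```

```text
[-0.49797265 -0.09238488 -3.03557561] 0.16826693184357455
total [ 0.0923 -0.6479 -0.0024] xy rows 6 each [ 0.0154 -0.108 ] turn 0.0003 new psi -0.0
```

Request:
drive_tool:
  series:
    - [0.016,-0.108,0,0]
    - [0.016,-0.108,0,0]
    - [0.016,-0.108,0,0]
    - [0.016,-0.108,0,0]
    - [0.016,-0.108,0,0]
    - [0.017,-0.108,0,0]
    - [0,0,0,0]
    - [0,0,0,0]
    - [0,0,0,0]

```text
time: 6.18
tool_pos: [0.6479, 0.2635, 0.1636]
ee_rot: [[1.0, -0.0, -0.001], [-0.0, -1.0, -0.001], [-0.001, 0.001, -1.0]]
ft_force: [0.1, 0.0, -2.2]
gripper_width: 0.169
finger_force: 25.0
```

```bash
python3 look.py w3 tray_three; python3 -c "
from h import *
plan(.6484,.2646,.061,90)"
```

```text
[0.6479 0.2635 0.1636] -0.03
tray_three 0.64 [0.641  0.1762 0.0019] [428. 232.]
total [ 0.0004 -0.002   0.2059] xy rows 1 each [ 0.0004 -0.002 ] turn -0.0003 new psi 0.0
```

View pics/w3.png

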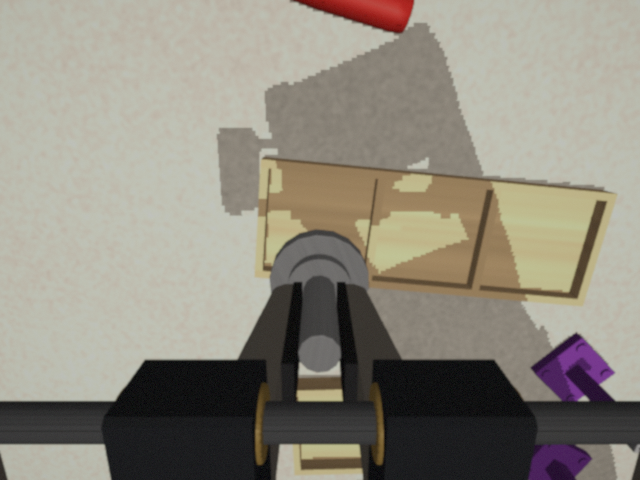

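The held cap is over the leftmost compartment, whose walls show at x about 265 and 370 in the picture. Lowering.

Request:
drive_tool:
  series:
    - [0,0,0.07,0]
    - [0,0,0.07,0]
    - [0,0,0.045,0]
    - [0,0,0.02,0]
    - [0,0,0,0]
    - [0,0,0,0]

```text
time: 7.02
tool_pos: [0.649, 0.2651, 0.0625]
ee_rot: [[1.0, 0.001, 0.001], [0.001, -1.0, 0.001], [0.001, -0.001, -1.0]]
ft_force: [-0.6, -1.3, -2.5]
gripper_width: 0.165
finger_force: 25.0
```

Request:
drive_tool:
  series:
    - [0,0,0,0]
    - [0,0,0,0]
    - [0,0,0,0]
    - [0,0,-0.06,0]
    - [0,0,-0.09,0]
    - [0,0,-0.08,0]
    - [0,0,0,0]
  claw: 0

```text
time: 7.9
tool_pos: [0.6504, 0.2658, 0.1807]
ee_rot: [[1.0, 0.001, 0.006], [0.001, -1.0, 0.003], [0.006, -0.003, -1.0]]
ft_force: [-0.3, -0.3, -0.1]
gripper_width: 0.498
finger_force: 0.0
```

```bash
python3 look.py w4 end_cap; python3 -c "
from h import *
plan(.602,-.191,.17,101.5)
z=np.load('pics/w4.npz'); img=cv2.imread('pics/w4.png')
a=rect(img,z['K'],z['R'],z['t'],.018,.64,.179,150,.5); cv2.imwrite('pics/w4r.png',a)"
```

```text
[0.6504 0.2658 0.1807] 0.04
end_cap 0.6 [0.6493 0.2646 0.0086] [321. 223.]
total [-0.0929  0.9117  0.013 ] xy rows 8 each [-0.0116  0.114 ] turn -0.0955 new psi 11.5
```

View pics/w4r.png

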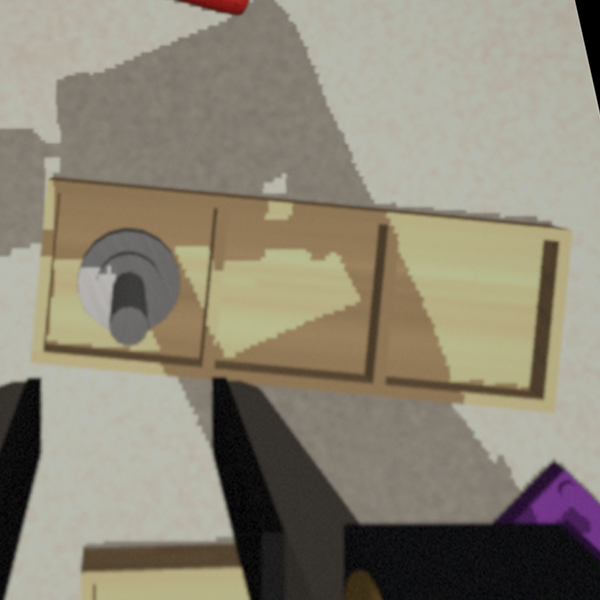

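The cap stands in the left compartment, with its flange at (128,280) clear of the walls. The octagon is next.

Request:
drive_tool:
  series:
    - [-0.012,0.114,0,0]
    - [-0.012,0.114,0,0]
    - [-0.012,0.114,0,0]
    - [-0.012,0.114,0,0]
    - [-0.012,0.114,0,0]
    - [-0.011,0.114,0,0]
    - [-0.011,0.114,0,0]
    - [-0.011,0.114,0,-0.048]
    - [0,0,0,-0.048]
    - [0,0,0,0]
  claw: -1

```text
time: 9.25
tool_pos: [0.6009, -0.1914, 0.1747]
ee_rot: [[0.98, 0.198, -0.003], [0.198, -0.98, 0.001], [-0.002, -0.002, -1.0]]
ft_force: [0.7, 0.1, 0.8]
gripper_width: 1.002
finger_force: 0.0
```

Request:
drive_tool:
  series:
    - [0,0,0,0]
    - [0,0,0,0]

```text
time: 9.5
tool_pos: [0.602, -0.1902, 0.1761]
ee_rot: [[0.98, 0.2, -0.001], [0.2, -0.98, 0.0], [-0.001, -0.0, -1.0]]
ft_force: [-0.4, -0.5, 0.4]
gripper_width: 1.001
finger_force: 0.0
```

```bash
python3 look.py w5 octagon_sleeve; python3 -c "
from h import *
plan(.602,-.191,.043,101.5)
z=np.load('pics/w5.npz'); img=cv2.imread('pics/w5.png')
a=rect(img,z['K'],z['R'],z['t'],.055,.602,-.191,75,.3); cv2.imwrite('pics/w5r.png',a)"
```

```text
[ 0.602  -0.1902  0.1761] 11.56
octagon_sleeve 0.92 [ 0.6017 -0.1916  0.0013] [320. 220.]
total [-0.0006  0.001   0.2669] xy rows 1 each [-0.0006  0.001 ] turn 0.0006 new psi 11.5
```

View pics/w5r.png

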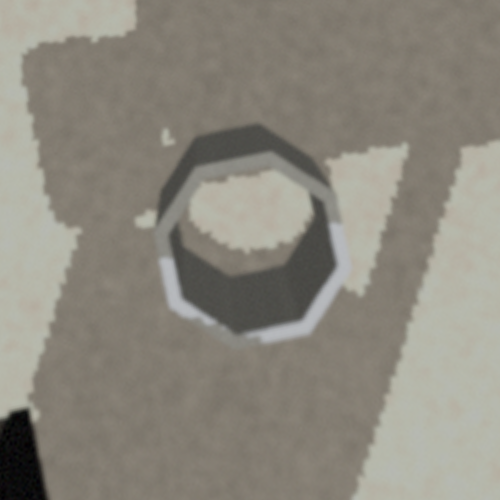

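The octagon's upper edge runs (192,168) to (270,152), so its flats are at 11.6°, which matches the fingers. Descend, grip and lift.

Request:
drive_tool:
  series:
    - [0,0,0.08,0]
    - [0,0,0.08,0]
    - [0,0,0.07,0]
    - [0,0,0.037,0]
    - [0,0,0,0]

```text
time: 10.22
tool_pos: [0.6015, -0.1907, 0.0421]
ee_rot: [[0.98, 0.201, -0.002], [0.201, -0.98, 0.001], [-0.002, -0.001, -1.0]]
ft_force: [0.2, 0.5, 0.6]
gripper_width: 0.998
finger_force: 0.0
```

Request:
drive_tool:
  series:
    - [0,0,0,0]
    - [0,0,0,0]
    - [0,0,0,0]
    - [0,0,0,0]
    - [0,0,-0.04,0]
    - [0,0,-0.1,0]
    - [0,0,-0.1,0]
    - [0,0,0,0]
    - [0,0,0,0]
  claw: 0.9

```text
time: 11.35
tool_pos: [0.6016, -0.1909, 0.1631]
ee_rot: [[0.98, 0.2, -0.0], [0.2, -0.98, 0.0], [-0.0, -0.0, -1.0]]
ft_force: [-0.4, 0.3, -2.6]
gripper_width: 0.606
finger_force: 25.0
```

```bash
python3 -c "
from h import *
plan(.6415,.1785,.163,101.5)"
```

```text
total [ 2.262e-01 -7.079e-01  2.000e-04] xy rows 7 each [ 0.0323 -0.1011] turn 0.0005 new psi 11.5
```

Request:
drive_tool:
  series:
    - [0.032,-0.101,0,0]
    - [0.032,-0.101,0,0]
    - [0.032,-0.101,0,0]
    - [0.032,-0.101,0,0]
    - [0.032,-0.101,0,0]
    - [0.033,-0.101,0,0]
    - [0.033,-0.102,0,0]
    - [0,0,0,0]
    - [0,0,0,0]
    - [0,0,0,0]

```text
time: 12.6
tool_pos: [0.6413, 0.1769, 0.1622]
ee_rot: [[0.98, 0.199, -0.002], [0.199, -0.98, -0.001], [-0.002, 0.0, -1.0]]
ft_force: [0.2, 1.1, -1.7]
gripper_width: 0.604
finger_force: 25.0
```

Request:
drive_tool:
  series:
    - [0,0,0.07,0]
    - [0,0,0.08,0]
    - [0,0,0.055,0]
    - [0,0,0.02,0]
    - [0,0,0,0]
    - [0,0,0,0]

```text
time: 13.35
tool_pos: [0.6425, 0.178, 0.0514]
ee_rot: [[0.98, 0.2, 0.001], [0.2, -0.98, 0.0], [0.001, -0.0, -1.0]]
ft_force: [-0.8, 0.7, -2.7]
gripper_width: 0.608
finger_force: 25.0
```

Request:
drive_tool:
  series:
    - [0,0,0,0]
    - [0,0,0,0]
    - [0,0,0,0]
    - [0,0,-0.06,0]
    - [0,0,-0.1,0]
    - [0,0,-0.1,0]
    - [0,0,0,0]
    - [0,0,0,0]
  claw: -0.5

```text
time: 14.35
tool_pos: [0.6414, 0.1783, 0.18]
ee_rot: [[0.98, 0.2, -0.0], [0.2, -0.98, -0.0], [-0.001, 0.0, -1.0]]
ft_force: [-0.2, -0.2, -0.8]
gripper_width: 0.753
finger_force: 0.0
```

```bash
python3 look.py w6 octagon_sleeve; python3 -c "
from h import *
plan(.431,-.2,.17,106)
z=np.load('pics/w6.npz'); img=cv2.imread('pics/w6.png')
a=rect(img,z['K'],z['R'],z['t'],.018,.64,.179,150,.5); cv2.imwrite('pics/w6r.png',a)"
```

```text
[0.6414 0.1783 0.18  ] 11.56
total [-0.5627  0.6568  0.0176] xy rows 8 each [-0.0703  0.0821] turn -0.037 new psi 16.0
```

View pics/w6r.png

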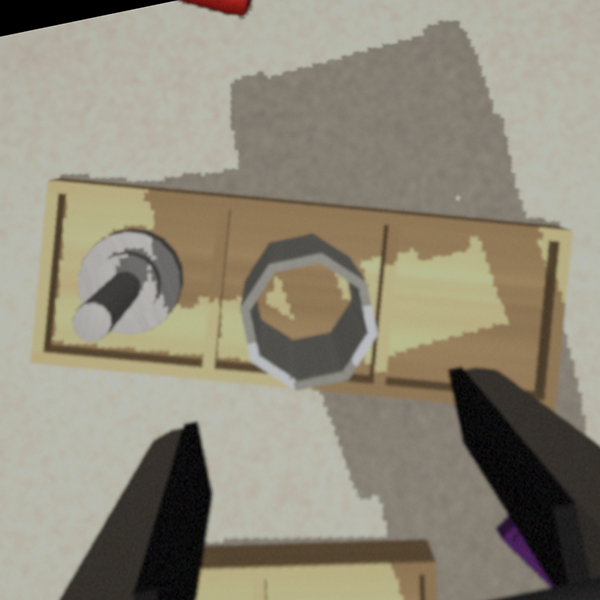

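The octagon stands in the middle compartment, with its foot around (300,300). The fork is next, with the gripper open.

Request:
drive_tool:
  series:
    - [-0.07,0.082,0,0]
    - [-0.07,0.082,0,0]
    - [-0.07,0.082,0,0]
    - [-0.07,0.082,0,0]
    - [-0.07,0.082,0,0]
    - [-0.071,0.082,0,0]
    - [-0.071,0.082,0,0]
    - [-0.071,0.083,0.01,0]
    - [0,0,0.01,-0.037]
    - [0,0,0,0]
  claw: -0.8

```text
time: 15.7
tool_pos: [0.4307, -0.2, 0.1692]
ee_rot: [[0.962, 0.274, -0.003], [0.274, -0.962, 0.001], [-0.002, -0.002, -1.0]]
ft_force: [-0.2, 0.4, -0.6]
gripper_width: 0.902
finger_force: 0.0
```

Request:
drive_tool:
  series:
    - [0,0,0,0]
    - [0,0,0,0]

```text
time: 15.95
tool_pos: [0.4322, -0.1993, 0.1704]
ee_rot: [[0.961, 0.276, -0.0], [0.276, -0.961, 0.0], [-0.0, -0.0, -1.0]]
ft_force: [0.7, 0.2, -0.8]
gripper_width: 0.902
finger_force: 0.0
```

```bash
python3 look.py w7 fork_bracket; python3 -c "
from h import *
plan(.431,-.2,.042,106)
z=np.load('pics/w7.npz'); img=cv2.imread('pics/w7.png')
a=rect(img,z['K'],z['R'],z['t'],.055,.431,-.2,75,.3); cv2.imwrite('pics/w7r.png',a)"
```

```text
[ 0.4322 -0.1993  0.1704] 16.02
fork_bracket 0.83 [ 0.4295 -0.201  -0.0025] [320. 224.]
total [-0.0026  0.0005  0.2571] xy rows 1 each [-0.0026  0.0005] turn 0.0003 new psi 16.0
```

View pics/w7r.png

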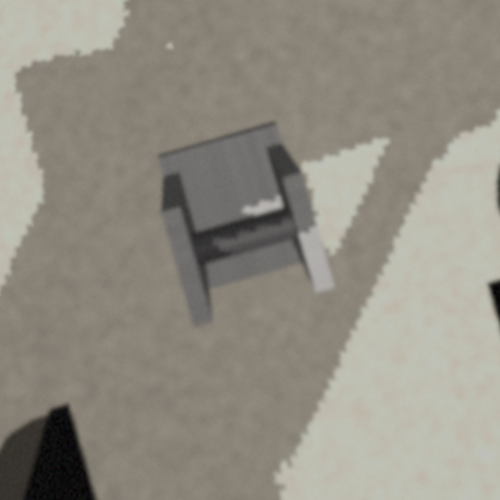

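The cheek tops run (172,208) to (202,325) and (292,175) to (322,292), so the fork is centred, at about 14.5–16°. Gripping.

Request:
drive_tool:
  series:
    - [-0.002,0,0.08,0.008]
    - [0,0,0.08,0]
    - [0,0,0.065,0]
    - [0,0,0.032,0]
    - [0,0,0,0]

```text
time: 16.68
tool_pos: [0.4306, -0.1998, 0.0415]
ee_rot: [[0.966, 0.26, -0.001], [0.26, -0.966, 0.001], [-0.001, -0.001, -1.0]]
ft_force: [0.0, -0.2, 0.5]
gripper_width: 0.899
finger_force: 0.0
```

Request:
drive_tool:
  series:
    - [0,0,0,0]
    - [0,0,0,0]
    - [0,0,0,0]
    - [0,0,0,0]
    - [0,0,0,0]
    - [0,0,-0.04,0]
    - [0,0,-0.1,0]
    - [0,0,-0.1,0]
    - [0,0,0,0]
    - [0,0,0,0]
  claw: 0.9

```text
time: 17.92
tool_pos: [0.4303, -0.1999, 0.1613]
ee_rot: [[0.966, 0.259, -0.001], [0.259, -0.966, 0.0], [-0.001, -0.0, -1.0]]
ft_force: [0.2, 0.0, -2.7]
gripper_width: 0.478
finger_force: 25.0
```

```bash
python3 -c "
from h import *
plan(.633,.092,.163,105)"
```

```text
total [ 0.543  -0.4587 -0.0034] xy rows 6 each [ 0.0905 -0.0764] turn 0.0003 new psi 15.0
```

Request:
drive_tool:
  series:
    - [0.09,-0.076,0,0]
    - [0.09,-0.076,0,0]
    - [0.09,-0.076,0,0]
    - [0.091,-0.077,0,0]
    - [0.091,-0.077,0,0]
    - [0.091,-0.077,0,0]
    - [0,0,0,0]
    - [0,0,0,0]
    - [0,0,0,0]

```text
time: 19.05
tool_pos: [0.6323, 0.0907, 0.1609]
ee_rot: [[0.966, 0.258, -0.002], [0.258, -0.966, -0.001], [-0.002, -0.0, -1.0]]
ft_force: [-0.4, -0.5, -1.9]
gripper_width: 0.479
finger_force: 25.0
```

Request:
drive_tool:
  series:
    - [0,0,0.07,0]
    - [0,0,0.08,0]
    - [0,0,0.055,0]
    - [0,0,0.02,0]
    - [0,0,0,0]
    - [0,0,0,0]

```text
time: 19.8
tool_pos: [0.6342, 0.0916, 0.0505]
ee_rot: [[0.966, 0.259, 0.002], [0.259, -0.966, 0.0], [0.002, 0.0, -1.0]]
ft_force: [-0.1, 0.2, -3.2]
gripper_width: 0.478
finger_force: 25.0
```

Request:
drive_tool:
  series:
    - [0,0,0,0]
    - [0,0,0,0]
    - [0,0,0,0]
    - [0,0,-0.06,0]
    - [0,0,-0.1,0]
    - [0,0,-0.1,0]
    - [0,0,0,0]
    - [0,0,0,0]
  claw: -0.25

```text
time: 20.8
tool_pos: [0.6332, 0.0919, 0.1791]
ee_rot: [[0.966, 0.26, -0.0], [0.26, -0.966, -0.0], [-0.0, -0.0, -1.0]]
ft_force: [0.1, 0.1, 0.1]
gripper_width: 0.624
finger_force: 0.0
```

```bash
python3 look.py w8 fork_bracket spindle_plate; python3 -c "
from h import *
plan(.449,-.06,.17,81.5)"
```

```text
[0.6332 0.0919 0.1791] 15.04
fork_bracket 0.7 [0.6322 0.0897 0.0014] [321. 220.]
spindle_plate 0.86 [ 0.5134  0.0376 -0.0014] [341. 353.]
spindle_plate 0.74 [ 0.4468 -0.0584 -0.0006] [416. 433.]
spindle_plate 0.6 [ 0.4085  0.045  -0.0028] [305. 439.]
total [-0.4334  0.1979  0.0156] xy rows 4 each [-0.1083  0.0495] turn 0.1962 new psi -8.5
```

View pics/w8.png

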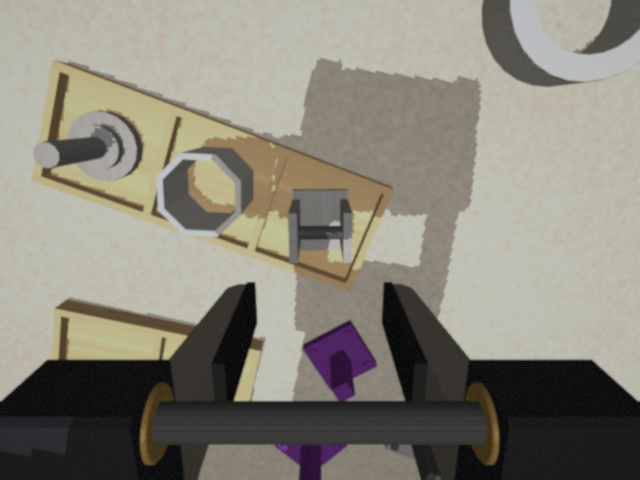

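The cap (110,145), octagon (203,190) and fork (320,225) each stand in a compartment of their own. Next is the grey spindle plate.

Request:
drive_tool:
  series:
    - [-0.108,0.049,0,0]
    - [-0.108,0.049,0,0]
    - [-0.108,0.05,0,0]
    - [-0.109,0.05,0.016,0]
    - [0,0,0,0.065]
    - [0,0,0,0.065]
    - [0,0,0,0.066]
    - [0,0,0,0]
    - [0,0,0,0]
  claw: 0

```text
time: 22.08
tool_pos: [0.4499, -0.0598, 0.171]
ee_rot: [[0.99, -0.144, -0.001], [-0.144, -0.99, 0.0], [-0.001, -0.0, -1.0]]
ft_force: [0.3, 0.4, -0.5]
gripper_width: 0.501
finger_force: 0.0
```

```bash
python3 look.py w9 spindle_plate; python3 -c "
from h import *
plan(.449,-.06,.040,81.5)"
```

```text
[ 0.4499 -0.0598  0.171 ] -8.31
spindle_plate 0.87 [0.5145 0.0396 0.0007] [181. 159.]
spindle_plate 0.74 [0.411  0.0424 0.0011] [207. 281.]
spindle_plate 0.61 [ 0.3461 -0.0678 -0.0014] [345. 331.]
total [-0.002   0.0007  0.2625] xy rows 1 each [-0.002   0.0007] turn 0.0011 new psi -8.5
```

View pics/w9.png

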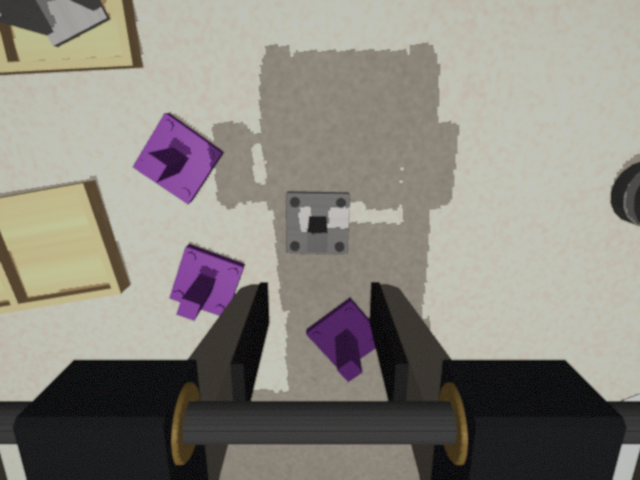

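Several things could be meant: the grey plate with the dark spindle at (318,222), and purple ones at (178,157), (207,280) and (342,338). The grey one fits, and it is centred and square to the fingers. Gripping.

Request:
drive_tool:
  series:
    - [0,0,0.08,0]
    - [0,0,0.08,0]
    - [0,0,0.07,0]
    - [0,0,0.032,0]
    - [0,0,0,0]

```text
time: 22.8
tool_pos: [0.4493, -0.0597, 0.0395]
ee_rot: [[0.989, -0.146, -0.003], [-0.146, -0.989, 0.0], [-0.003, 0.0, -1.0]]
ft_force: [0.5, 0.8, -0.2]
gripper_width: 0.501
finger_force: 0.0
```

Request:
drive_tool:
  series:
    - [0,0,0,0]
    - [0,0,0,0]
    - [0,0,0,0]
    - [0,0,0,0]
    - [0,0,-0.04,0]
    - [0,0,-0.1,0]
    - [0,0,-0.1,0]
    - [0,0,0,0]
    - [0,0,0,0]
  claw: 0.9

```text
time: 23.92
tool_pos: [0.4496, -0.0598, 0.1599]
ee_rot: [[0.989, -0.147, -0.001], [-0.147, -0.989, 0.0], [-0.001, 0.0, -1.0]]
ft_force: [0.4, -0.1, -2.1]
gripper_width: 0.15
finger_force: 25.0
```

```bash
python3 -c "
from h import *
plan(.459,.243,.163,81.5)"
```

```text
total [-0.0707 -0.6017 -0.0061] xy rows 6 each [-0.0118 -0.1003] turn 0.0002 new psi -8.5
```

Request:
drive_tool:
  series:
    - [-0.012,-0.1,0,0]
    - [-0.012,-0.1,0,0]
    - [-0.012,-0.1,0,0]
    - [-0.012,-0.1,0,0]
    - [-0.012,-0.1,0,0]
    - [-0.011,-0.101,0,0]
    - [0,0,0,0]
    - [0,0,0,0]
    - [0,0,0,0]

```text
time: 25.05
tool_pos: [0.4588, 0.2413, 0.1596]
ee_rot: [[0.989, -0.148, -0.002], [-0.148, -0.989, -0.001], [-0.001, 0.001, -1.0]]
ft_force: [0.5, -0.1, -2.5]
gripper_width: 0.151
finger_force: 25.0
```

```bash
python3 look.py w10 tray_two; python3 -c "
from h import *
z=np.load('pics/w10.npz'); img=cv2.imread('pics/w10.png')
a=rect(img,z['K'],z['R'],z['t'],.018,.46,.2,110,.5); cv2.imwrite('pics/w10r.png',a)"
```

```text
[0.4588 0.2413 0.1596] -8.54
tray_two 0.82 [0.4634 0.1976 0.0017] [373. 211.]
```

View pics/w10r.png

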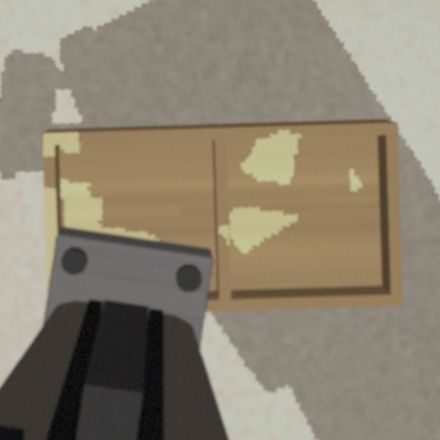

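Tray_two's rim runs (44,130), (398,120), (402,304), which puts its centre at about (0.4615, 0.1985). The plate is over the left compartment. Lowering.

Request:
drive_tool:
  series:
    - [0.002,0,0.07,0]
    - [0,0,0.08,0]
    - [0,0,0.055,0]
    - [0,0,0.02,0]
    - [0,0,0,0]
    - [0,0,0,0]

```text
time: 25.9
tool_pos: [0.461, 0.2425, 0.0488]
ee_rot: [[0.989, -0.148, 0.001], [-0.148, -0.989, 0.001], [0.001, -0.001, -1.0]]
ft_force: [0.3, -0.1, -1.0]
gripper_width: 0.149
finger_force: 25.0
```

Request:
drive_tool:
  series:
    - [0,0,0,0]
    - [0,0,0,0]
    - [0,0,0,0]
    - [0,0,-0.06,0]
    - [0,0,-0.1,0]
    - [0,0,-0.1,0]
    - [0,0,0,0]
    - [0,0,0,0]
  claw: 0

```text
time: 26.9
tool_pos: [0.46, 0.2423, 0.1776]
ee_rot: [[0.989, -0.148, -0.0], [-0.148, -0.989, -0.0], [-0.0, 0.0, -1.0]]
ft_force: [0.1, -0.4, -0.5]
gripper_width: 0.498
finger_force: 0.0
```

```bash
python3 look.py w11 spindle_plate; python3 -c "
from h import *
plan(.436,-.321,.17,81.5)"
```

```text
[0.46   0.2423 0.1776] -8.48
spindle_plate 0.97 [ 0.5134  0.0395 -0.0008] [567. 115.]
spindle_plate 0.84 [0.4581 0.2439 0.0039] [317. 222.]
spindle_plate 0.63 [0.4142 0.0407 0.0011] [564. 237.]
total [0.1196 1.1206 0.0132] xy rows 10 each [0.012  0.1121] turn 0.0002 new psi -8.5
```

Request:
drive_tool:
  series:
    - [0.012,0.112,0,0]
    - [0.012,0.112,0,0]
    - [0.012,0.112,0,0]
    - [0.012,0.112,0,0]
    - [0.012,0.112,0,0]
    - [0.012,0.112,0,0]
    - [0.012,0.112,0,0]
    - [0.012,0.112,0,0]
    - [0.012,0.112,0,0]
    - [0.012,0.112,0.013,0]
  claw: -0.9

```text
time: 28.25
tool_pos: [0.4364, -0.322, 0.1703]
ee_rot: [[0.989, -0.148, -0.001], [-0.148, -0.989, 0.001], [-0.001, -0.001, -1.0]]
ft_force: [1.2, 0.4, -0.2]
gripper_width: 0.953
finger_force: 0.0
```

Request:
drive_tool:
  series:
    - [0,0,0,0]
    - [0,0,0,0]
    - [0,0,0,0]

```text
time: 28.62
tool_pos: [0.4369, -0.3189, 0.171]
ee_rot: [[0.989, -0.146, -0.001], [-0.146, -0.989, 0.001], [-0.001, -0.001, -1.0]]
ft_force: [0.8, 0.8, 0.0]
gripper_width: 0.95
finger_force: 0.0
```

```bash
python3 look.py w12 pulley; python3 -c "
from h import *
plan(.436,-.321,.038,81.5)"
```

```text
[ 0.4369 -0.3189  0.171 ] -8.42
total [-0.002   0.004   0.2669] xy rows 1 each [-0.002  0.004] turn 0.0009 new psi -8.5
```

View pics/w12.png

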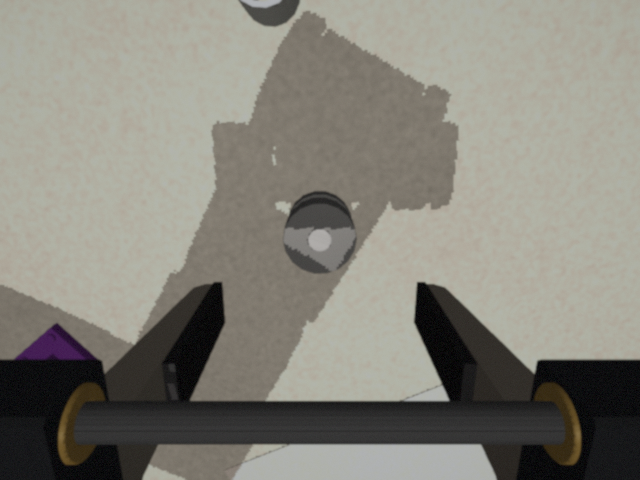

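The axle end at (320,240) sits where the tool axis meets 50 mm height (row 238), so it is centred. Gripping.

Request:
drive_tool:
  series:
    - [0,0,0.08,0]
    - [0,0,0.08,0]
    - [0,0,0.07,0]
    - [0,0,0.036,0]
    - [0,0,0,0]

```text
time: 29.35
tool_pos: [0.4368, -0.3195, 0.0379]
ee_rot: [[0.989, -0.147, -0.001], [-0.147, -0.989, 0.001], [-0.002, -0.001, -1.0]]
ft_force: [-0.4, -0.4, -0.1]
gripper_width: 0.952
finger_force: 0.0
```

Request:
drive_tool:
  series:
    - [0,0,0,0]
    - [0,0,0,0]
    - [0,0,0,0]
    - [0,0,0,0]
    - [0,0,-0.04,0]
    - [0,0,-0.1,0]
    - [0,0,-0.1,0]
    - [0,0,0,0]
    - [0,0,0,0]
  claw: 0.9

```text
time: 30.48
tool_pos: [0.4366, -0.32, 0.1579]
ee_rot: [[0.989, -0.147, -0.001], [-0.147, -0.989, 0.0], [-0.001, -0.0, -1.0]]
ft_force: [0.2, -0.5, -0.9]
gripper_width: 0.558
finger_force: 25.0
```

```bash
python3 -c "
from h import *
plan(.463,.1555,.158,81.5)"
```

```text
total [-8.810e-02 -9.483e-01 -1.000e-04] xy rows 8 each [-0.011  -0.1185] turn 0.0002 new psi -8.5
```

Request:
drive_tool:
  series:
    - [-0.01,-0.105,0,0]
    - [-0.01,-0.105,0,0]
    - [-0.01,-0.105,0,0]
    - [-0.01,-0.105,0,0]
    - [-0.01,-0.105,0,0]
    - [-0.01,-0.105,0,0]
    - [-0.01,-0.106,0,0]
    - [-0.009,-0.106,0,0]
    - [-0.009,-0.106,0,0]
    - [0,0,0,0]

```text
time: 31.72
tool_pos: [0.4626, 0.1577, 0.1567]
ee_rot: [[0.99, -0.143, -0.002], [-0.143, -0.99, -0.0], [-0.002, 0.001, -1.0]]
ft_force: [0.4, -0.8, -0.1]
gripper_width: 0.559
finger_force: 25.0
```

Request:
drive_tool:
  series:
    - [0,0,0,0]
    - [0,0,0,0]

```text
time: 31.98
tool_pos: [0.463, 0.1537, 0.1578]
ee_rot: [[0.989, -0.149, -0.002], [-0.149, -0.989, -0.001], [-0.001, 0.001, -1.0]]
ft_force: [1.0, -0.0, -0.9]
gripper_width: 0.559
finger_force: 25.0
```

Request:
drive_tool:
  series:
    - [0,0,0.07,0]
    - [0,0,0.08,0]
    - [0,0,0.055,0]
    - [0,0,0.02,0]
    - [0,0,0,0]
    - [0,0,0,0]

```text
time: 32.72
tool_pos: [0.4641, 0.1548, 0.0467]
ee_rot: [[0.989, -0.148, 0.001], [-0.148, -0.989, 0.0], [0.001, -0.001, -1.0]]
ft_force: [-0.2, -0.8, -1.0]
gripper_width: 0.561
finger_force: 25.0
```

Request:
drive_tool:
  series:
    - [0,0,0,0]
    - [0,0,0,0]
    - [0,0,0,0]
    - [0,0,-0.06,0]
    - [0,0,-0.1,0]
    - [0,0,-0.1,0]
    - [0,0,-0.1,0]
    - [-0.08,0,-0.05,0]
    - [-0.08,0,0,0]
    - [0,0,0,0]
  claw: -0.4

```text
time: 33.98
tool_pos: [0.3824, 0.1669, 0.2513]
ee_rot: [[0.989, -0.146, 0.0], [-0.146, -0.989, 0.0], [0.0, -0.0, -1.0]]
ft_force: [-0.4, 0.3, -0.2]
gripper_width: 0.702
finger_force: 0.0
```

```bash
python3 look.py w13 pulley spindle_plate; python3 -c "
from h import *
d=eyes.camera('side'); b=d['img'][60:440,150:640]; cv2.imwrite('pics/s13.png',cv2.resize(b,None,fx=1.5,fy=1.5,interpolation=cv2.INTER_CUBIC))"
```

```text
[0.3824 0.1669 0.2513] -8.4
pulley 0.71 [0.4629 0.1533 0.0069] [321. 116.]
spindle_plate 0.98 [0.4596 0.243  0.001 ] [229. 134.]
spindle_plate 0.94 [5.156e-01 4.010e-02 1.000e-04] [437.  37.]
spindle_plate 0.79 [ 0.3466 -0.069  -0.0014] [556. 202.]
```

View pics/s13.png

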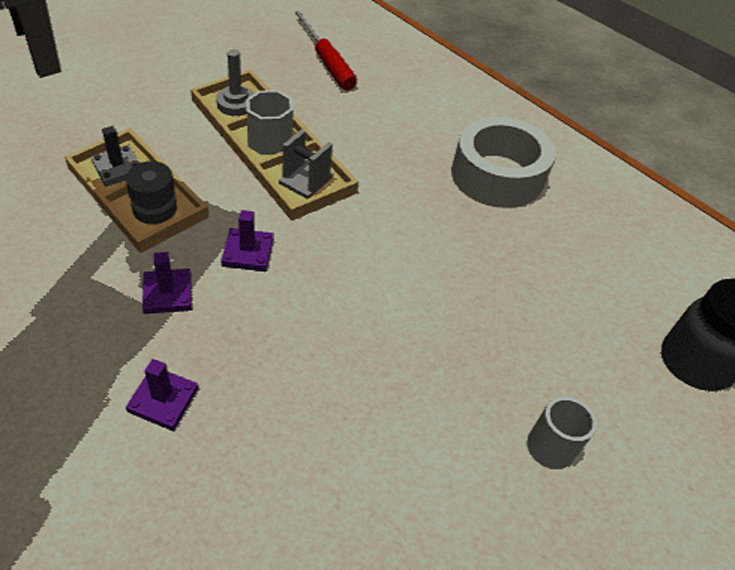

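View pics/w13.png

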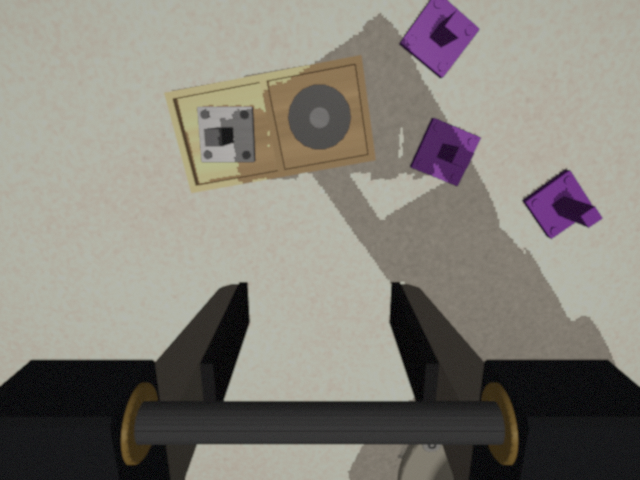

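All five parts stand upright, one per compartment: plate (226,135) and pulley (319,117) in tray_two, and cap, octagon and fork in tray_three. The round sleeve and the purple plates haven't moved, and the gripper is clear of everything.

```bash
python3 -c "
from workcell import job_done
print(job_done())"
```

```text
the job is handed in; nothing more can be done
None
```

Both kits are made up and the job is handed in, at about 34 s of the 128 s allowed. The cap, octagonal sleeve and fork bracket are in the three-compartment tray, the spindle plate and pulley are in the two-compartment tray, and the round sleeve and purple look-alikes were left untouched.

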